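Strainer and cover onto the wash can, cover lifted off alone

TASK

Put the pinned pair of lids on the steel wash can: lower them together, without dropping them, until the strainer lid sits fully home on the can's rim, then draw the red-handled pin right out and lay it in the two notches of the bracket on the can's side. Then lift the cover alone, leaving the strainer seated in the can so that I can rinse the parts through it, and finish while still holding the cover level in the gripper, about 9 cm above where it sat. The cover must not come away from the strainer anywhere else; do not drop the pin, shove the can along, or knock the other things about.

Things in the scene. Friction and masses are not known exactly. Their poses are not given: they have to be found in the camera images.
- can: Open round stainless wash can, loose, 1.2 kg, on a white turntable. Outside diameter 116 mm, mouth 110 mm, 100 mm tall. Origin: centre of its underside, z up. Its own +x axis points (level) along the pin bracket: an arm at height 72 mm reaching 117 mm from the can's axis, with two upright notched plates (35 mm wide, 4 mm thick, tops 95 mm above the can's underside) 84 and 112 mm from the axis.
- turntable: White plastic turntable under the can: a disc 210 mm in diameter, its top 25 mm above the board, turning stiffly. Origin: centre of its underside.
- can_rim (a point): Centre of the can's mouth, at rim height (100 mm above its underside). Axes as the can.
- notch (a point): Where the middle of the pin's shank lies when parked: between the bracket's two plates, 98 mm from the can's axis along its +x, 87 mm above its underside. Each plate has a V notch (70 degrees, 20 mm wide at its open top). The parked pin lies level along the can's x axis, red handle outward. Axes as the can.
- strainer: Inner lid: perforated steel strainer, loose, 0.2 kg. Origin: centre of its underside, z up. A chamfered plug, 102 mm in diameter, 12 mm deep, enters the can's mouth and a 116 mm flange, 3 mm thick, rests on the rim: fully home, its origin is 88 mm above the can's underside. A brass staple (inverted U, 12 by 20 mm) stands up to 52 mm above its origin; the pin passes under its bridge.
- cover: Outer lid: steel cover over the strainer, loose, 0.22 kg, 129 mm in diameter, 12 mm deep, skirt inside diameter 124 mm. Origin: centre of the skirt's lower edge, z up. Nested, it rests on the flange, its origin 6 mm above the strainer's (on the can: 94 mm above the can's underside). Pinned, it carries the strainer, which then sags 2 mm; unpinned, it lifts off freely.
- cover_grip (a point): Point for squeezing the cover's handle: on its axis, 42 mm above its origin, so 36 mm above the can's rim when home. The handle is a square tube, 36 by 36 mm, 12 to 58 mm above the cover's origin, open on top, the staple standing loosely inside. Squeeze its two black faces, which look to the cover's own +y and -y. Axes as the cover.
- bore (a point): Middle of the pin's bore: on the cover's axis, 36 mm above its origin. The pin runs level along the cover's own x axis through 10 mm holes in the tube's two steel walls and under the staple's bridge.
- pin: Loose 30 g steel pin with a red handle block 26 (x) by 14 (y) by 18 mm (z); origin at the block's centre. Its 8 mm round shank points to its -x and ends 63 mm from the origin. In the bore the handle is on the cover's +x side, centre 36 mm from the cover's axis, 24 mm above its top plate. It draws freely along +x when the lids stand on something; clear of the cover's edge after 92 mm.
- pin_shank (a point): Middle of the pin's shank, 38 mm from the handle's centre towards the tip. Axes as the pin.
- jar: Clear glass jar with a metal screw lid, 76 mm in diameter, 105 mm tall; leave alone. Origin: centre of its underside.
- pump_head: Steel pump head lying on the board, about 90 by 26 by 32 mm; leave alone. Origin: under its middle.
- core_remover: Chrome valve core remover with a cross bar, 50 by 50 by 14 mm; leave alone. Origin: under its middle.
- mallet: Hardwood mallet lying flat, head 60 by 105 by 55 mm, handle 150 mm towards its -x; leave alone. Origin: under the head's middle.
- brush: Small parts brush, 180 mm long, lying flat; leave alone. Origin: under its middle.
- tyre_lever: Blue plastic tyre lever, 115 by 20 mm, lying flat; leave alone. Origin: under its middle.
Mind the look-alikes: they are no part of the job. Leave any purple or turquoise look-alike of the cover alone.

How it is judged:
By the outcome, as a careful person would: the job done as asked, in the order asked, and still so for the second after the job is handed in, while the arm keeps its last pose, push and grip.
It also fails if it takes over 64 s, if anything falls off the work surface, if the arm or the gripper's body presses on something with over 40 N, if the wrist force passes 120 N, or if a joint passes its speed limit or range.

ROBOT

A 6-joint arm with a two-finger parallel gripper is mounted at the origin on the work surface. World frame = base frame: x ahead of the robot, y to its left, z up, the work surface at z = 0. Lengths are in m, angles in rad, forces in N, time in s.
With the tool pointing down it reaches from about 0.225 to 0.725 m from the base axis. Payload 3.1 kg.
Tool frame: the origin (TCP) lies between the finger pads; the fingertips stand 17 mm ahead of it and the grasp point (between the pads) lies 2 mm behind it; z points along the fingers, y is the direction in which the jaws open and shut (so a half turn about z gives the same grasp; the last joint's range is limited). The gripper opens to 85 mm and grips with 20 to 120 N. Pads are 22 mm wide; open, the fingers measure 114 mm over their backs; the gripper's body (76 mm by 85 mm) begins 54 mm behind the grasp point. The pads swing forward as they close: fully open they stand 13 mm farther back than shut.
Start: joints at [-1.345, 0.048, 0.099, 1.622, 0, 1.443], TCP at [0.182, -0.492, 0.248] pointing down, gripper open.
Joint ranges: [-2.91, 2.91], [-0.99, 1.94], [-1.21, 1.42], [-2.12, 2.29], [-1.49, 1.47], [-3.14, 3.14]. Speed limits (rad/s): [2.79, 2.79, 3.14, 3.14, 3.14, 3.14].

INTERFACE

Orientations are given as a 3x3 rotation matrix whose columns are the frame's x, y, z axes.
In Python, from bench import ctrl gives the robot as it stands.
- The arm moves only by the shell command python3 -m pendant 'ROWS' [OPENING] [FORCE]. ROWS is JSON, a list of rows, each a list of 2 entries, a list of its own where there are three numbers: the shift along the world's x, y, z in m, then the turn, a rotation vector about the world's x, y, z in rad. A call has 1 to 8 rows; each row is the pose to reach, as a shift and turn from the pose measured when the call began; what a row does not reach only later rows make up. A row lasts 1/8 s, in which the tool goes at most 62.5 mm and 10.7 degrees, less where a joint would pass 70% of its speed; a pose out of reach is approached as far as the arm can. A call with a gripper value outside its range is refused whole. OPENING is the opening in per cent of the stroke, from 0 (shut) to 100 (fully open), set as the call begins (- or left out, the last holds). The fingers move at their own pace and stop on an object; FORCE is the grip in N (left out, the last holds). Time passes only in rows, so rows that repeat a pose let the fingers close. It gives the time, the measured TCP pose, the force and the opening at its end, in the units of the state.
- ctrl.state(): the state, without advancing time (a new reading comes with each control period).
- ctrl.capture(name): name is "side" or "top"; returns a dict with "frame" (480x640x3 uint8, red, green, blue), "fx", "fy", "cx", "cy" (pixels), "dist" ([k1, k2, p1, p2, k3] as OpenCV has them; the pictures are not rectified), "R" (3x3) and "t" (3): a world point X has camera coordinates R X + t. Camera axes: x right, y down, z forward; pixel columns grow to the right and rows downward; lengths in m; the calibration is good to about 2 mm. A picture is of the moment at which its call begins. There is no depth.
- ctrl.hand_in(): hands the job in, once; it reports no verdict.
The state is a dict: "t": time; "joint_pos": joint angles; "joint_vel": joint speeds; "tau": joint torques, N m; "ee_pos": TCP position; "orientation": TCP orientation; "wrist_force": force on the tool from outside, world axes, zero at the start; "wrist_torque": the same for the moment, N m; "finger_gap": finger opening in m.
Only numpy, scipy, OpenCV 4.12 (cv2) and the standard library are available. Lean on these libraries where they do the work, as an engineer would, in place of code of your own. Each camera call takes 0.05 s, during which the arm holds its last target. There are 200 camera calls.

## Working session

There is one attempt and no reset: what is moved stays moved. The work goes in short steps, Python scripts to look and compute and a shell command to move; the robot and the scene stay as the last step left them, time stands still between calls to the robot, and variables do not carry over. Pictures are saved under pics/ and viewed, about 8 in all and at most 12, crops included, and the job is handed in when it is done.

```bash
mkdir -p pics; ls; cat > h.py <<'E'
import numpy as np, cv2
from bench import ctrl
def cap(n):
    c=ctrl.capture(n); np.savez(f'last_{n}.npz',**{k:np.array(v) for k,v in c.items()}); return c
def K(c): return np.array([[c['fx'],0,c['cx']],[0,c['fy'],c['cy']],[0,0,1.]],float)
def save(c,fn,box=None,s=1):
    f=np.array(c['frame'])[:,:,::-1]
    if box: f=f[box[1]:box[3],box[0]:box[2]]
    cv2.imwrite('pics/'+fn,cv2.resize(f,None,fx=s,fy=s,interpolation=cv2.INTER_CUBIC))
def ray(c,u,v):
    p=cv2.undistortPoints(np.array([[[u,v]]],float),K(c),np.array(c['dist'],float)).ravel()
    R=np.array(c['R']);t=np.array(c['t']); return -R.T@t, R.T@np.array([p[0],p[1],1])
def atz(c,u,v,z):
    o,d=ray(c,u,v); return o+d*(z-o[2])/d[2]
def tri(c1,a,c2,b):
    o1,d1=ray(c1,*a);o2,d2=ray(c2,*b)
    s=np.linalg.lstsq(np.stack([d1,-d2],1),o2-o1,rcond=None)[0]
    p,q=o1+s[0]*d1,o2+s[1]*d2; return (p+q)/2,np.linalg.norm(p-q)
def proj(c,X):
    return cv2.projectPoints(np.array(X,float).reshape(-1,3),cv2.Rodrigues(np.array(c['R'],float))[0],np.array(c['t'],float),K(c),np.array(c['dist'],float))[0].reshape(-1,2)
def load(n): return dict(np.load(f'last_{n}.npz'))
E
python3 - <<'E'
from h import *
for n in('top','side'):
    c=cap(n); save(c,n+'0.png',s=1.25); print(n,-np.array(c['R']).T@np.array(c['t']),np.array(c['R'])[2],c['fx'])
s=ctrl.state(); print(s)
E
```

```text
pics
top [ 0.28860981 -0.00811878  1.31445611] [ 0.18045972 -0.00642665 -0.98356138] 563.4483720221658
side [0.04220717 0.90731467 1.053155  ] [ 0.3481529  -0.66028642 -0.66544076] 484.19513364583884
{'t': 0.1, 'joint_pos': array([-1.34478065e+00,  4.87005891e-02,  9.77108162e-02,  1.62202890e+00,
        2.19675893e-05,  1.44298216e+00]), 'joint_vel': array([ 0.00235493, -0.00370639,  0.0041047 ,  0.00144268, -0.00019843,
        0.00082814]), 'tau': array([ 2.69516779e-03, -3.39850187e+01,  3.20935535e+01,  1.57229678e-02,
       -1.47376177e-04,  1.74772815e-06]), 'ee_pos': array([ 0.18177395, -0.49195068,  0.24719987]), 'orientation': array([[ 9.38052664e-01,  3.46492385e-01, -4.76610519e-04],
       [ 3.46492579e-01, -9.38050202e-01,  2.17074726e-03],
       [ 3.05062805e-04, -2.20141726e-03, -9.99997530e-01]]), 'wrist_force': array([ 0.18386399, -0.29071186,  0.04645741]), 'wrist_torque': array([-0.03324482, -0.02287212, -0.01716797]), 'finger_gap': 0.08491538453619833}
```

View pics/top0.png

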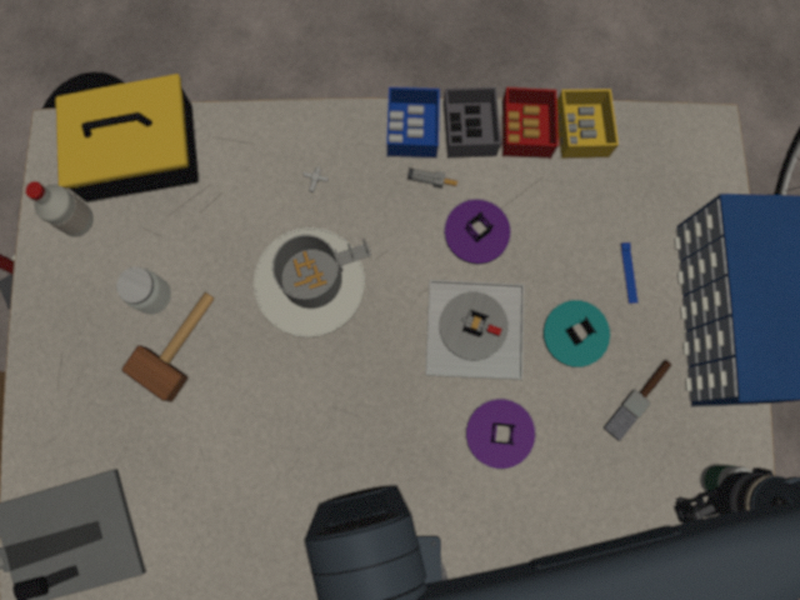

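View pics/side0.png

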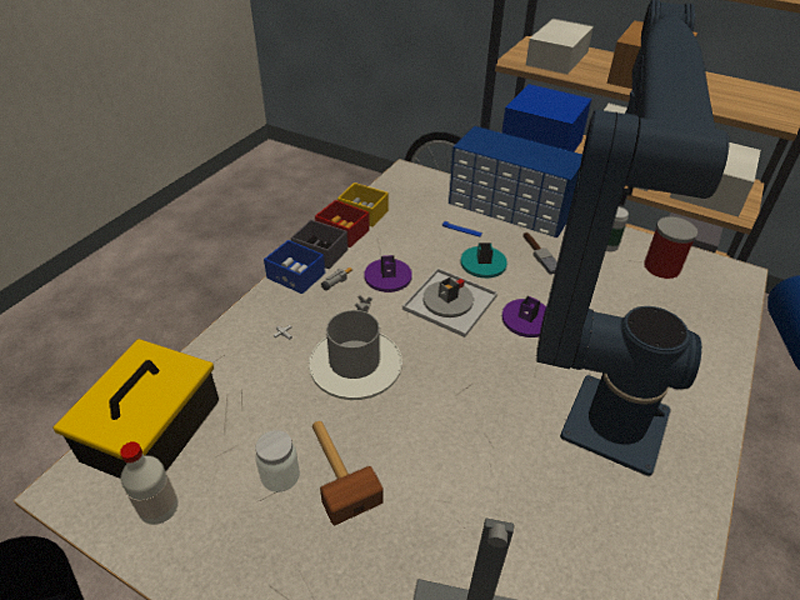

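The top view (1.25x) shows the steel cover with the red pin at (474,325). The purple covers at (477,231) and (501,433) and the turquoise one at (577,333) are look-alikes. Only the steel one has the red handle. The can is at (308,272), with its bracket pointing to (360,250). I'll confirm this in one crop.

```bash
python3 - <<'E'
from h import *
t=load('top');s=load('side')
a=t['frame'][165:315,190:430][:,:,::-1]; a=cv2.resize(a,(800,500),interpolation=cv2.INTER_CUBIC)
cv2.imwrite('pics/topcrop.png',a)   # scale 3.333
b=s['frame'][200:320,240:440][:,:,::-1]; cv2.imwrite('pics/sidecrop.png',cv2.resize(b,(800,480),interpolation=cv2.INTER_CUBIC)) #4
E
```

```text
(no output)
```

View pics/topcrop.png

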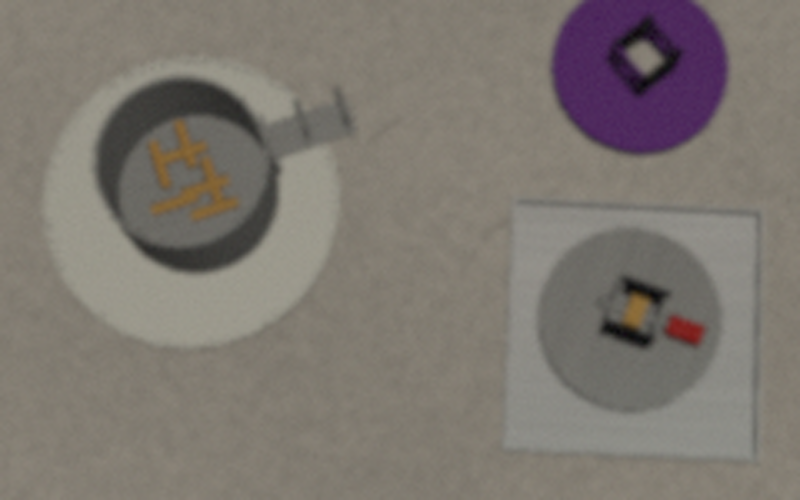

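View pics/sidecrop.png

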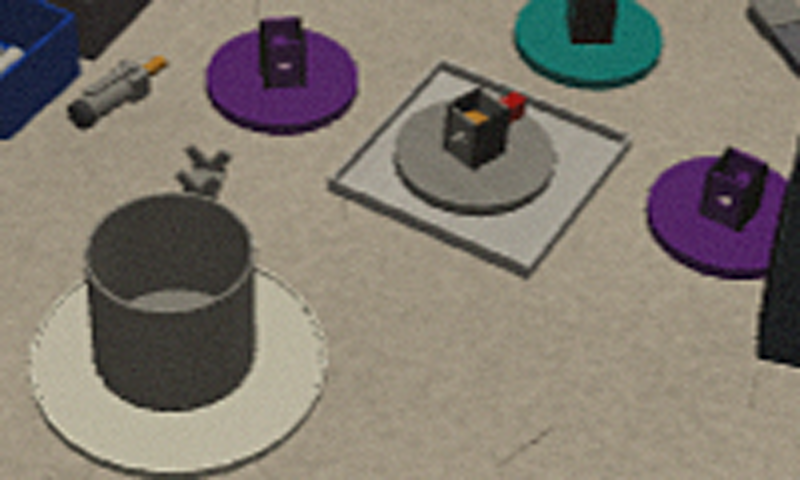

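The crops confirm it: the steel pair with the red pin is at top crop (629,320), handle at (685,331), on a tray. The can's rim centre is about (187,174), with its bracket plates at (304,119) and (345,109).

```bash
python3 - <<'E'
from h import *
t=load('top');s=load('side')
T=lambda x,y:(190+x*.3-.35,165+y*.3-.35)
S=lambda x,y:(240+x*.25-.37,200+y*.25-.37)
print('rim tri',tri(t,T(187.5,174.5),s,S(170,252)))
for z in(.125,):print('rim z',z,atz(t,*T(187.5,174.5),z),atz(s,*S(170,252),z))
print('tt centre',atz(t,*T(191,202),.025))
print('rim diam',np.linalg.norm(atz(t,*T(95,174),.125)-atz(t,*T(280,174),.125)))
for p in((304,119),(345,109)):print('plate',atz(t,*T(*p),.12))
print('tube top tri',tri(t,T(635,312),s,S(477,105)))
print('handle tri',tri(t,T(685,331),s,S(513,105)))
print('cover disc: top',atz(t,*T(629,320),.025),'side',atz(s,*S(475,155),.025),'diam',np.linalg.norm(atz(t,*T(537,320),.025)-atz(t,*T(721,320),.025)))
for p in((515,202),(760,213),(758,460),(504,450)):print('tray',atz(t,*T(*p),.01))
# tube corners of top
for p in((621,277),(667,287),(650,347),(603,335)):print('tube',atz(t,*T(*p),.075))
print('jar',atz(t,112*1.25/1.0,230,.105))
E
```

```text
rim tri (array([0.56585352, 0.13644405, 0.11980629]), np.float64(0.010820355371923331))
rim z 0.125 [0.55943306 0.1338915  0.125     ] [0.56859909 0.14140127 0.125     ]
tt centre [0.56236758 0.14305925 0.025     ]
rim diam 0.12085946999413551
plate [0.59724694 0.05844916 0.12      ]
plate [0.60379864 0.03154501 0.12      ]
tube top tri (array([ 0.47734759, -0.1606001 ,  0.07039194]), np.float64(0.004714650902573544))
handle tri (array([ 0.46459639, -0.19791001,  0.0490065 ]), np.float64(0.0005324548586347773))
cover disc: top [ 0.47628519 -0.16249423  0.025     ] side [ 0.47482037 -0.15375078  0.025     ] diam 0.12858877605715913
tray [ 0.56379798 -0.08545708  0.01      ]
tray [ 0.55467879 -0.26047993  0.01      ]
tray [ 0.37889765 -0.25225148  0.01      ]
tray [ 0.38798408 -0.07481866  0.01      ]
tube [ 0.49819982 -0.15192582  0.075     ]
tube [ 0.49114527 -0.18275336  0.075     ]
tube [ 0.45068303 -0.17009083  0.075     ]
tube [ 0.45905207 -0.1388124   0.075     ]
jar [0.53681404 0.37307087 0.105     ]
```

Both views put the pair at about (0.476,-0.161) with pin yaw about -105°. The handle's height of 0.049 gives a cover origin at z≈0.013. For the can, the top view fits the plate radii (84 and 112 mm) best: centre about (0.5595,0.134), yaw about -66°. Approaching now.

```bash
python3 -m pendant '[[[0.037,0.041,-0.005],[0,0,0.12]],[[0.074,0.083,-0.01],[0,0,0.24]],[[0.11,0.124,-0.02],[0,0,0.36]],[[0.147,0.166,-0.03],[0,0,0.48]],[[0.184,0.207,-0.045],[0,0,0.6]],[[0.221,0.248,-0.06],[0,0,0.71]],[[0.257,0.29,-0.08],[0,0,0.83]],[[0.294,0.331,-0.1],[0,0,0.95]]]' 100 40
python3 - <<'E'
from h import *
st=ctrl.state();print(st['ee_pos'],np.degrees(np.arctan2(*st['orientation'][[1,0],1])))
# overlay: project model guesses on both views
def rot(y):
    c,s=np.cos(y),np.sin(y);return np.array([[c,-s,0],[s,c,0],[0,0,1]])
a=np.linspace(0,2*np.pi,73)
circ=lambda r,z:np.stack([r*np.cos(a),r*np.sin(a),0*a+z],1)
ims=[]
for n,box in(('top',(190,165,430,315)),('side',(240,170,440,320))):
    c=load(n) if n=='top' else cap(n)
    f=cv2.resize(np.ascontiguousarray(c['frame'][:,:,::-1]),None,fx=4,fy=4,interpolation=cv2.INTER_CUBIC)
    def dr(P,col):cv2.polylines(f,[np.round(proj(c,P)*4+1.5).astype(int)],False,col,1)
    R=rot(np.radians(-66));o=np.array([.5595,.134,.025])
    dr(circ(.058,.1)@R.T+o,(0,255,0))
    for x in(.084,.112):dr(np.array([[x,-.0175,.095],[x,.0175,.095]])@R.T+o,(0,255,0))
    R=rot(np.radians(-105.5));o=np.array([.476,-.161,.013])
    dr(circ(.0645,.012)@R.T+o,(0,255,0))
    q=.018;dr(np.array([[q,q,.058],[q,-q,.058],[-q,-q,.058],[-q,q,.058],[q,q,.058]])@R.T+o,(0,255,0))
    dr(np.array([[.023,0,.036],[.049,0,.036]])@R.T+o,(255,255,0))
    g=f[box[1]*4:box[3]*4,box[0]*4:box[2]*4]
    ims.append(cv2.resize(g,(560,int(560*g.shape[0]/g.shape[1]))) if n=='top' else cv2.resize(g[:,:],(320,240)))
    cv2.imwrite(f'pics/ov_{n}.png',cv2.resize(g,(800,int(800*g.shape[0]/g.shape[1]))))
A=cv2.imread('pics/ov_top.png');B=cv2.imread('pics/ov_side.png')
cv2.imwrite('pics/ov.png',cv2.resize(np.vstack([A[:,:],B]),(580,int(580*(A.shape[0]+B.shape[0])/800)))[:])
print(A.shape,B.shape)
cv2.imwrite('pics/ov.png',np.vstack([cv2.resize(A,(480,300)),cv2.resize(B,(400,300)).copy() if 0 else cv2.copyMakeBorder(cv2.resize(B,(400,300)),0,0,0,80,cv2.BORDER_CONSTANT)]))
E
```

```text
t: 1.1
ee_pos: [0.4765, -0.1593, 0.1463]
orientation: [[0.26, 0.966, -0.002], [0.966, -0.26, 0.001], [0.0, -0.002, -1.0]]
wrist_force: [0.6, 0.4, 0.3]
finger_gap: 0.0852
[ 0.47654043 -0.15933125  0.1462884 ] -15.065093770024403
(500, 800, 3) (600, 800, 3)
```

View pics/ov_top.png

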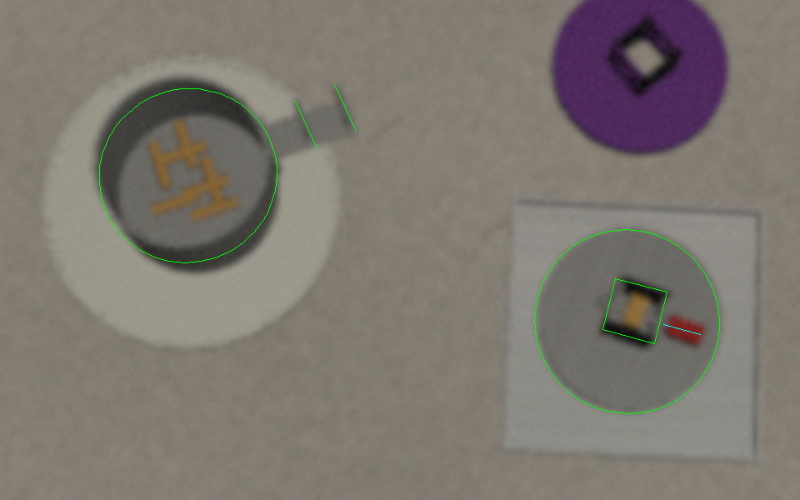

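View pics/ov_side.png

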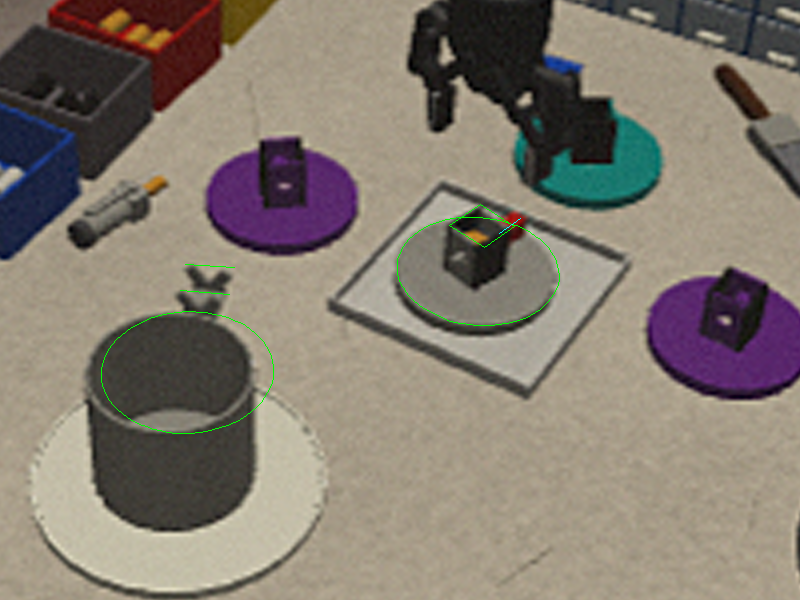

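The overlay matches the cover within about 2 mm. It fits the bracket plates too, but the can's rim lies about 8 mm farther (+x, +y). I'll refit the can numerically and descend on the cover in the meantime.

```bash
python3 - <<'E'
from h import *
from scipy.optimize import least_squares
t=load('top');s=load('side')
a=np.linspace(0,2*np.pi,721)
def f(p,full=False):
    x,y,w=p; o=np.array([x,y,.025]);c,sn=np.cos(w),np.sin(w);R=np.array([[c,-sn,0],[sn,c,0],[0,0,1]])
    C=np.stack([.058*np.cos(a),.058*np.sin(a),0*a+.1],1)+o
    q=(proj(s,C)-[240,170]+.37)*4; u=(proj(t,C)-[190,165]+.35)/.3
    P=(proj(t,np.array([[.084,0,.095],[.112,0,.095]])@R.T+o)-[190,165]+.35)/.3
    r=[q[:,0].min()-86,q[:,0].max()-254,q[:,1].min()-313,q[:,1].max()-433,u[:,0].min()-96,u[:,1].min()-78]
    return np.array(r+list((P-[[304,119],[345,109]]).ravel()))
r=least_squares(f,[.565,.137,-1.2],loss='soft_l1',f_scale=3);print(r.x[:2],np.degrees(r.x[2]),np.round(f(r.x),1))
E
python3 -m pendant '[[[0.0015,-0.0015,-0.03],[0,0,0]],[[0.0015,-0.0015,-0.06],[0,0,0]],[[0.0015,-0.0015,-0.08],[0,0,0]],[[0.0015,-0.0015,-0.093],[0,0,0]],[[0.0015,-0.0015,-0.093],[0,0,0]]]'
```

```text
[0.56864633 0.13815987] -71.2821574929789 [ 0.3  4.4 -2.7 -1.2 -3.2 -3.1 -0.2  2.4 -0.8 -1.2]
t: 1.78
ee_pos: [0.479, -0.1545, 0.0487]
orientation: [[0.252, 0.968, -0.005], [0.968, -0.252, 0.01], [0.008, -0.007, -1.0]]
wrist_force: [0.4, 0.2, -0.5]
finger_gap: 0.0857
```

```bash
python3 -m pendant '[[[0,-0.005,0.004],[0,0,0]],[[0,-0.005,0.004],[0,0,0]]]'; python3 -c "
from bench import ctrl
s=ctrl.state();print(s['ee_pos'],s['joint_vel'].round(3),s['joint_pos'].round(3))"
```

```text
t: 2.02
ee_pos: [0.4802, -0.1606, 0.0544]
orientation: [[0.252, 0.968, -0.002], [0.968, -0.252, 0.008], [0.007, -0.004, -1.0]]
wrist_force: [0.3, 0.0, 0.8]
finger_gap: 0.0853
[ 0.48023116 -0.16062075  0.05444675] [ 0.004  0.001 -0.008 -0.002  0.006  0.003] [-0.459  0.054 -0.283  1.239  0.006  1.367]
```

```bash
python3 -m pendant '[[[-0.001,0,-0.001],[-0.008,-0.002,0]],[[-0.001,0,-0.001],[-0.008,-0.002,0]],[[-0.001,0,-0.001],[-0.008,-0.002,0]],[[-0.001,0,-0.001],[-0.008,-0.002,0]],[[-0.001,0,-0.001],[-0.008,-0.002,0]],[[-0.001,0,-0.001],[-0.008,-0.002,0]]]' 30 70
```

```text
t: 2.78
ee_pos: [0.4798, -0.1608, 0.0541]
orientation: [[0.252, 0.968, 0.001], [0.968, -0.252, -0.0], [-0.0, 0.001, -1.0]]
wrist_force: [0.5, -0.2, 4.6]
finger_gap: 0.0364
```

```bash
python3 -m pendant '[[[0,0,0.015],[0,0,0]],[[0,0,0.04],[0,0,0]],[[0,0,0.075],[0,0,0]],[[0,0,0.11],[0,0,0]],[[0.002,0.01,0.14],[0,0,0.03]],[[0.01,0.035,0.16],[0,0,0.08]],[[0.02,0.07,0.165],[0,0,0.15]],[[0.031,0.105,0.165],[0,0,0.22]]]'
python3 -m pendant '[[[0.011,0.035,0],[0,0,0.08]],[[0.022,0.07,0],[0,0,0.16]],[[0.033,0.105,0],[0,0,0.24]],[[0.044,0.14,0],[0,0,0.31]],[[0.053,0.17,0],[0,0,0.35]],[[0.057,0.187,0],[0,0,0.365]],[[0.058,0.193,0],[0,0,0.367]],[[0.058,0.193,0],[0,0,0.367]]]'
```

```text
t: 3.78
ee_pos: [0.5104, -0.0548, 0.2189]
orientation: [[0.034, 0.999, -0.0], [0.999, -0.034, 0.0], [0.0, -0.0, -1.0]]
wrist_force: [0.1, -0.1, -5.0]
finger_gap: 0.0359
t: 4.78
ee_pos: [0.568, 0.1377, 0.2185]
orientation: [[-0.327, 0.945, -0.002], [0.945, 0.327, -0.001], [-0.0, -0.002, -1.0]]
wrist_force: [-0.0, -0.2, -4.2]
finger_gap: 0.0357
```

```bash
python3 -m pendant '[[[0,0,-0.01],[0,0,0]],[[0,0,-0.023],[0,0,0]],[[0,0,-0.032],[0,0,0]],[[0,0,-0.032],[0,0,0]]]'
cat > ov.py <<'E'
from h import *
import sys
def rot(y):
    c,s=np.cos(y),np.sin(y);return np.array([[c,-s,0],[s,c,0],[0,0,1]])
a=np.linspace(0,2*np.pi,181)
circ=lambda r,z:np.stack([r*np.cos(a),r*np.sin(a),0*a+z],1)
def go(fn,can,cov,boxes):  # can=(x,y,yaw) cov=(x,y,z,yaw)
    out=[]
    for n,box in boxes:
        c=cap(n);k=400/(box[2]-box[0])*1.0
        f=np.ascontiguousarray(c['frame'][box[1]:box[3],box[0]:box[2]][:,:,::-1]);f=cv2.resize(f,None,fx=k,fy=k,interpolation=cv2.INTER_CUBIC)
        g=f.copy()
        def dr(P,col):cv2.polylines(g,[np.round((proj(c,P)-box[:2]+.5)*k-.5).astype(int)],False,col,1)
        R=rot(np.radians(can[2]));o=np.array([can[0],can[1],.025])
        dr(circ(.058,.1)@R.T+o,(0,255,0))
        for x in(.084,.112):dr(np.array([[x,-.0175,.095],[x,-.01,.095],[x,0,.0807],[x,.01,.095],[x,.0175,.095]])@R.T+o,(0,255,0))
        if cov:
            R=rot(np.radians(cov[3]));o=np.array(cov[:3])
            dr(circ(.0645,.012)@R.T+o,(0,255,255));dr(circ(.0645,0)@R.T+o,(0,255,255))
            dr(np.array([[.023,0,.036],[.049,0,.036]])@R.T+o,(255,255,0))
        out.append(np.hstack([f,g]))
    cv2.imwrite('pics/'+fn,np.vstack(out))
E
python3 - <<'E'
from ov import *
p=ctrl.state()['ee_pos'];print(p)
go('ov2.png',(.5686,.1382,-71.3),(p[0],p[1],p[2]-.041+.001,-71),[('side',(220,190,350,290)),('top',(180,140,320,235))])
E
```

```text
t: 5.28
ee_pos: [0.5669, 0.1372, 0.1846]
orientation: [[-0.327, 0.945, -0.005], [0.945, 0.327, -0.001], [0.0, -0.005, -1.0]]
wrist_force: [0.4, -0.1, -4.0]
finger_gap: 0.0361
[0.5669091  0.13724155 0.18461629]
```

View pics/ov2.png

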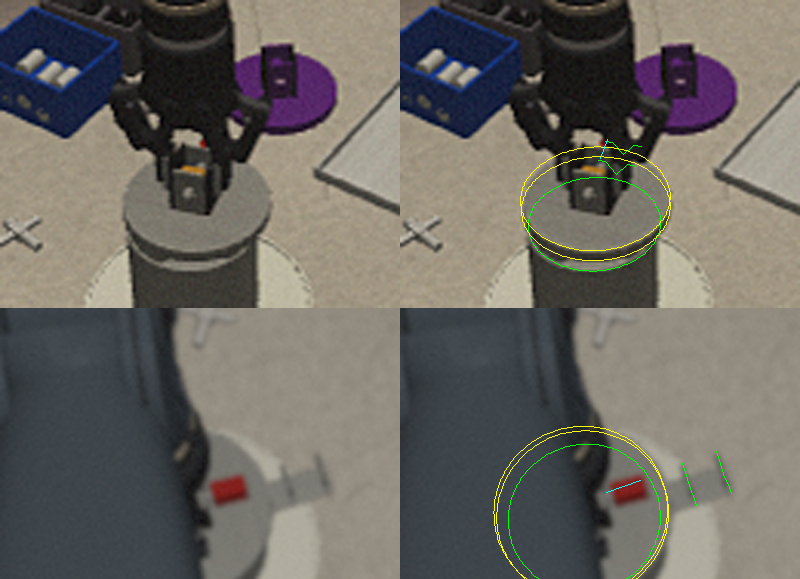

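```bash
python3 - <<'E'
from ov import *
s=load('side');f=s['frame'].astype(float).mean(2)
for u in(270,283,292): print(u,[(v,int(f[v,u-1:u+2].mean())) for v in range(256,284)])
for z in(.1446,.1566):
    q=proj(s,circ(.0645,0)+[.5669,.1372,z]);print('cover z',z,q[:,0].min(),q[:,0].max(),[q[np.argmin(abs(q[:,0]-u)+(q[:,1]<240)*99),1] for u in(270,283,292)])
q=proj(s,circ(.058,.125)+[.5686,.1382,0]);print('rim',q[:,0].min(),q[:,0].max(),[q[np.argmin(abs(q[:,0]-u)+(q[:,1]<250)*99),1] for u in(270,283,292)])
for v in(250,255,262,275,285): print(v,[(u,int(f[v-1:v+2,u].mean())) for u in list(range(256,268))+list(range(300,314))])
E
```

```text
270 [(256, 112), (257, 118), (258, 118), (259, 116), (260, 123), (261, 117), (262, 116), (263, 118), (264, 118), (265, 118), (266, 118), (267, 122), (268, 122), (269, 92), (270, 55), (271, 53), (272, 53), (273, 52), (274, 72), (275, 101), (276, 68), (277, 55), (278, 51), (279, 57), (280, 57), (281, 57), (282, 58), (283, 57)]
283 [(256, 54), (257, 55), (258, 49), (259, 79), (260, 120), (261, 120), (262, 119), (263, 118), (264, 120), (265, 118), (266, 114), (267, 115), (268, 118), (269, 121), (270, 122), (271, 124), (272, 59), (273, 48), (274, 42), (275, 123), (276, 126), (277, 131), (278, 60), (279, 49), (280, 59), (281, 60), (282, 55), (283, 57)]
292 [(256, 119), (257, 116), (258, 117), (259, 118), (260, 115), (261, 121), (262, 116), (263, 121), (264, 121), (265, 120), (266, 118), (267, 117), (268, 116), (269, 123), (270, 101), (271, 59), (272, 50), (273, 43), (274, 123), (275, 119), (276, 63), (277, 57), (278, 52), (279, 56), (280, 55), (281, 56), (282, 58), (283, 56)]
cover z 0.1446 259.0310343750325 307.3545364676387 [np.float64(271.7787473629702), np.float64(274.20513182066117), 
[... 1179 characters left out ...]
 (307, 135), (308, 150), (309, 148), (310, 149), (311, 146), (312, 149), (313, 144)]
275 [(256, 176), (257, 178), (258, 179), (259, 179), (260, 185), (261, 164), (262, 67), (263, 46), (264, 51), (265, 52), (266, 52), (267, 65), (300, 60), (301, 59), (302, 52), (303, 104), (304, 171), (305, 181), (306, 177), (307, 178), (308, 178), (309, 180), (310, 176), (311, 178), (312, 180), (313, 170)]
285 [(256, 177), (257, 177), (258, 177), (259, 177), (260, 179), (261, 184), (262, 161), (263, 50), (264, 47), (265, 54), (266, 56), (267, 54), (300, 59), (301, 61), (302, 55), (303, 86), (304, 158), (305, 185), (306, 177), (307, 180), (308, 178), (309, 178), (310, 177), (311, 179), (312, 175), (313, 176)]
```

The edge profile agrees with the model within about 1 mm in height and depth. The cover sits about 3 mm to the side of the can's axis, so I'll shift it and lower slowly, watching the force.

```bash
python3 -m pendant '[[[0.0026,0.002,0],[0.001,-0.005,0]],[[0.0026,0.002,-0.004],[0.001,-0.005,0]],[[0.0026,0.002,-0.009],[0.001,-0.005,0]],[[0.0026,0.002,-0.013],[0.001,-0.005,0]],[[0.0026,0.002,-0.016],[0.001,-0.005,0]],[[0.0026,0.002,-0.018],[0.001,-0.005,0]],[[0.0026,0.002,-0.018],[0.001,-0.005,0]]]'
```

```text
t: 6.25
ee_pos: [0.5704, 0.1395, 0.1681]
orientation: [[-0.327, 0.945, 0.003], [0.945, 0.327, 0.0], [-0.001, 0.002, -1.0]]
wrist_force: [0.4, 0.6, -3.5]
finger_gap: 0.0358
```

```bash
python3 -m pendant '[[[-0.0006,0,-0.002],[0,0,0]],[[-0.0006,0,-0.004],[0,0,0]],[[-0.0006,0,-0.006],[0,0,0]],[[-0.0006,0,-0.0075],[0,0,0]],[[-0.0006,0,-0.0075],[0,0,0]]]'
```

```text
t: 6.88
ee_pos: [0.5703, 0.1395, 0.164]
orientation: [[-0.327, 0.945, 0.006], [0.945, 0.327, 0.0], [-0.002, 0.006, -1.0]]
wrist_force: [-3.4, -0.3, 7.1]
finger_gap: 0.0358
```

Contact is about 2–3 mm high, with a -x reaction. Easing toward -x under light pressure.

```bash
python3 -m pendant '[[[-0.001,0,0],[0,-0.004,0]],[[-0.002,0,-0.001],[0,-0.005,0]],[[-0.002,0,-0.003],[0,-0.006,0]],[[-0.002,0,-0.004],[0,-0.006,0]],[[-0.002,0,-0.004],[0,-0.006,0]]]'
```

```text
t: 7.5
ee_pos: [0.5695, 0.1396, 0.1642]
orientation: [[-0.327, 0.945, 0.017], [0.945, 0.327, 0.0], [-0.006, 0.017, -1.0]]
wrist_force: [-1.6, 0.3, 13.0]
finger_gap: 0.0362
```

```bash
python3 -m pendant '[[[0,0,0.001],[0,0.008,0]],[[0,0,0.001],[0,0.016,0]],[[0,0,0.001],[0,0.016,0]]]'; python3 - <<'E'
from ov import *
st=ctrl.state();print(st['wrist_force'].round(2),st['wrist_torque'].round(3),st['ee_pos'])
c=cap('side');f=c['frame'].astype(float).mean(2)
for u in(265,270,276,283,290,297,302): print(u,[int(f[v,u-1:u+2].mean()) for v in range(258,292)])
save(c,'s3.png',(250,215,320,300),7)
E
```

```text
t: 7.88
ee_pos: [0.5693, 0.1396, 0.1641]
orientation: [[-0.327, 0.945, -0.0], [0.945, 0.327, 0.0], [0.0, -0.0, -1.0]]
wrist_force: [0.4, -0.2, -1.2]
finger_gap: 0.036
[ 0.4  -0.15 -1.23] [ 0.059 -0.085  0.015] [0.56927757 0.13959918 0.16414815]
265 [115, 118, 113, 112, 120, 119, 119, 118, 121, 119, 118, 122, 122, 122, 103, 69, 51, 56, 57, 51, 57, 54, 54, 54, 55, 57, 52, 54, 53, 55, 51, 49, 51, 49]
270 [121, 117, 118, 115, 116, 116, 120, 117, 118, 119, 119, 118, 119, 116, 119, 122, 127, 101, 57, 54, 57, 56, 59, 58, 57, 58, 59, 56, 56, 57, 56, 60, 56, 59]
276 [47, 49, 46, 46, 46, 47, 119, 119, 117, 121, 116, 121, 115, 118, 120, 120, 122, 121, 132, 72, 52, 53, 58, 59, 57, 60, 57, 59, 58, 58, 57, 58, 56, 57]
283 [62, 58, 55, 55, 56, 55, 47, 92, 122, 121, 121, 118, 118, 117, 116, 120, 121, 120, 124, 98, 54, 52, 59, 58, 56, 59, 60, 58, 59, 58, 57, 58, 57, 60]
290 [83, 87, 108, 111, 120, 117, 122, 118, 116, 118, 120, 122, 123, 118, 117, 116, 117, 126, 97, 56, 52, 58, 59, 54, 59, 55, 57, 57, 55, 53, 57, 58, 56, 56]
297 [123, 119, 123, 122, 121, 120, 115, 117, 119, 118, 118, 124, 122, 122, 122, 108, 65, 50, 54, 58, 58, 58, 58, 57, 56, 58, 59, 56, 58, 58, 57, 58, 56, 58]
302 [121, 120, 122, 121, 123, 122, 120, 119, 120, 124, 115, 100, 77, 76, 65, 70, 69, 71, 71, 72, 70, 76, 73, 68, 67, 64, 67, 66, 70, 68, 72, 68, 83, 102]
```

View pics/s3.png

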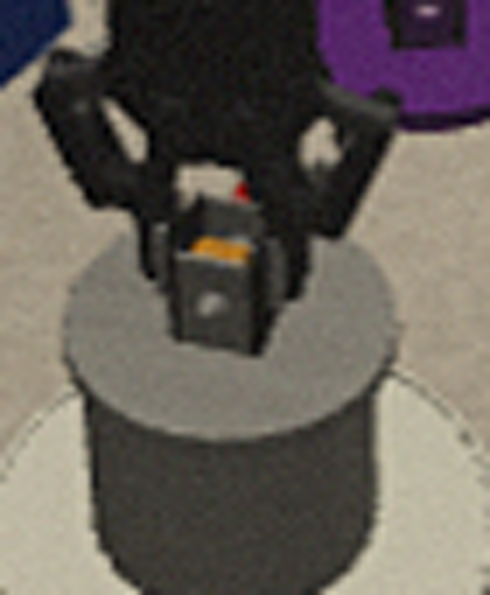

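```bash
python3 - <<'E'
from ov import *
from scipy.optimize import least_squares
c=load('side');f=c['frame'].astype(float).mean(2)
us=np.arange(266,301,2);vs=[]
for u in us:
    col=f[266:285,u-1:u+2].mean(1); 
    i=np.where((col[:-1]>88)&(col[1:]<=88))[0][-1]; vs.append(266+i+(col[i]-88)/(col[i]-col[i+1]))
vs=np.array(vs);aa=np.linspace(0,2*np.pi,1441)
lr=[]
for v in(240,245,250):
    r=f[v-1:v+2].mean(0); i=[k for k in range(250,275) if r[k]>=132>r[k+1]][0]; j=[k for k in range(298,318) if r[k]<132<=r[k+1]][0]
    lr.append((v,i+(r[i]-132)/(r[i]-r[i+1]),j+(132-r[j])/(r[j+1]-r[j])))
print(lr)
def res(p):
    q=proj(c,np.stack([.0645*np.cos(aa),.0645*np.sin(aa),0*aa],1)+p)
    fr=q[q[:,1]>250];fr=fr[np.argsort(fr[:,0])]; m=q[:,0].mean()
    r=list(np.interp(us,fr[:,0],fr[:,1])-vs)
    for v,a_,b_ in lr:
        L=q[q[:,0]<m];R=q[q[:,0]>m]
        r+=[np.interp(v,L[np.argsort(L[:,1]),1],L[np.argsort(L[:,1]),0])-a_,np.interp(v,R[np.argsort(R[:,1]),1],R[np.argsort(R[:,1]),0])-b_]
    return np.array(r)
for z in(.129,.131,.133,.136):
    s=least_squares(lambda p:res([p[0],p[1],z]),[.569,.139],loss='soft_l1');print(z,s.x,s.cost,res([*s.x,z])[-6:].round(2))
E
```

```text
[(240, np.float64(259.08056042031524), np.float64(303.5960264900662)), (245, np.float64(262.3724696356275), np.float64(301.0319634703196)), (250, np.float64(264.4516129032258), np.float64(300.873786407767))]
0.129 [0.57169539 0.13461169] 59.34852320393549 [ 23.26 -20.25  10.87  -7.72  -0.39   1.05]
0.131 [0.57059306 0.13617759] 59.00573641791861 [ 23.27 -20.24  10.68  -7.51  -0.48   1.15]
0.133 [0.56949357 0.13774024] 58.680005391110505 [ 23.27 -20.23  10.48  -7.31  -0.57   1.24]
0.136 [0.56785301 0.1400766 ] 58.22070146397485 [ 23.28 -20.22  10.19  -7.    -0.7    1.39]
```

```bash
for i in 1; do python3 -m pendant '[[[0,0,-0.002],[0,0,0]],[[0,0,-0.003],[0,0,0]],[[0,0,-0.003],[0,0,0]]]'; done; python3 -m pendant '[[[-0.001,-0.002,-0.002],[0,0,0]],[[-0.001,-0.002,-0.002],[0,0,0]],[[-0.001,-0.002,-0.002],[0,0,0]]]';python3 -c "
from bench import ctrl
s=ctrl.state();print(s['wrist_force'].round(2),s['wrist_torque'].round(3),s['ee_pos'])"
```

```text
t: 8.3
ee_pos: [0.5693, 0.1396, 0.164]
orientation: [[-0.327, 0.945, 0.002], [0.945, 0.327, 0.0], [-0.0, 0.002, -1.0]]
wrist_force: [-3.8, -1.0, 9.5]
finger_gap: 0.036
t: 8.68
ee_pos: [0.5693, 0.1389, 0.1641]
orientation: [[-0.327, 0.945, 0.006], [0.945, 0.327, 0.003], [0.001, 0.006, -1.0]]
wrist_force: [-0.2, 3.0, 7.2]
finger_gap: 0.0362
[-0.16  3.03  7.22] [ 0.512  0.36  -0.08 ] [0.56927203 0.13888709 0.16413264]
```

z stays at 0.164 under every lateral shift and tilt while pressing, so the flange looks flat on the rim. I'll unload, then release gently.

```bash
python3 -m pendant '[[[0,0,0],[0,0.006,0]],[[0,0,0],[0.003,0.006,0]],[[0,0,0],[0.003,0.006,0]]]'
python3 -m pendant '[[[0,0,0],[0,0,0]],[[0,0,0],[0,0,0]],[[0,0,0],[0,0,0]],[[0,0,0],[0,0,0]]]' 70
python3 - <<'E'
from ov import *
c=cap('side');f=c['frame'].astype(float).mean(2)
for u in(270,276,283,290): print(u,[int(f[v,u-1:u+2].mean()) for v in range(270,284)])
E
```

```text
t: 9.05
ee_pos: [0.5694, 0.1389, 0.1642]
orientation: [[-0.327, 0.945, -0.0], [0.945, 0.327, 0.006], [0.006, 0.002, -1.0]]
wrist_force: [0.1, 2.6, 2.6]
finger_gap: 0.0357
t: 9.55
ee_pos: [0.5693, 0.1388, 0.1639]
orientation: [[-0.327, 0.945, -0.001], [0.945, 0.327, 0.006], [0.006, 0.001, -1.0]]
wrist_force: [0.3, -0.1, 0.2]
finger_gap: 0.0593
270 [119, 122, 119, 123, 123, 91, 54, 53, 56, 58, 59, 57, 59, 58]
276 [119, 117, 119, 119, 121, 122, 127, 66, 52, 55, 57, 56, 60, 58]
283 [118, 116, 117, 117, 120, 121, 125, 95, 49, 55, 56, 54, 60, 57]
290 [123, 118, 119, 117, 117, 128, 88, 50, 54, 53, 58, 56, 59, 55]
```

```bash
python3 -m pendant '[[[0,0,0.01],[0.006,0,0]],[[0,0,0.03],[0.006,0,0]],[[0,0,0.06],[0.006,0,0]],[[-0.015,0.015,0.09],[0.006,0,0]],[[-0.03,0.03,0.1],[0.006,0,0]],[[-0.03,0.03,0.1],[0.006,0,0]]]' 100
python3 - <<'E'
from ov import *
print(ctrl.state()['ee_pos'])
go('ov4.png',(.5686,.1382,-71.3),(.5693,.1388,.119,-70.9),[('side',(230,200,330,285)),('top',(205,150,305,215))])
t=load('top');s=load('side')
for n,c,b in(('top',t,(230,150,300,220)),('side',s,(260,190,330,250))):
    f=c['frame'].astype(float);m=(f[...,0]>1.8*f[...,1])&(f[...,0]>70);m[:b[1]]=0;m[b[3]:]=0;m[:,:b[0]]=0;m[:,b[2]:]=0
    v,u=np.nonzero(m);print(n,u.mean(),v.mean(),len(u))
    if n=='top':
        for z in(.155,.16):print(atz(c,u.mean(),v.mean(),z)); 
        print(cv2.minAreaRect(np.stack([u,v],1).astype(np.float32)))
E
```

```text
t: 10.35
ee_pos: [0.5389, 0.17, 0.2655]
orientation: [[-0.329, 0.944, 0.002], [0.944, 0.329, 0.013], [0.011, 0.006, -1.0]]
wrist_force: [0.7, -0.7, -0.4]
finger_gap: 0.085
[0.53888932 0.17004174 0.26545638]
top 259.8426966292135 204.61797752808988 89
[0.57926472 0.10106199 0.155     ]
[0.57801131 0.10059116 0.16      ]
((259.9118347167969, 204.64707946777344), (8.00367546081543, 11.156637191772461), 75.96376037597656)
side 314.3079470198675 222.24834437086093 302
```

View pics/ov4.png

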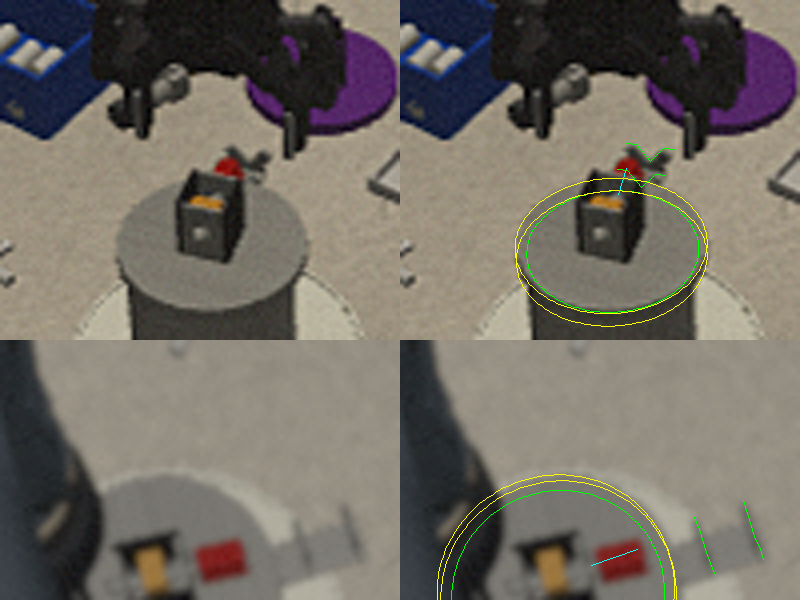

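The side view shows the pair standing on the can: handle at (228,168), top-plate front edge at row 310 against 313 predicted. Vision can't separate "home" from "3 mm high", so I'll probe the tube's wall top with shut fingers. Home means z=0.177, which is TCP 0.194.

```bash
python3 -m pendant '[[[0.015,-0.008,-0.01],[-0.013,0.002,0]],[[0.03,-0.016,-0.03],[-0.013,0.002,0]],[[0.047,-0.025,-0.05],[-0.013,0.002,0]],[[0.047,-0.025,-0.06],[-0.013,0.002,0]],[[0.047,-0.025,-0.06],[-0.013,0.002,0]],[[0.047,-0.025,-0.06],[-0.013,0.002,0]]]' 0 40
```

```text
t: 11.2
ee_pos: [0.586, 0.1441, 0.2037]
orientation: [[-0.328, 0.945, -0.003], [0.945, 0.328, -0.002], [-0.001, -0.003, -1.0]]
wrist_force: [-0.7, -0.5, -0.4]
finger_gap: 0.0001
```

```bash
python3 -m pendant '[[[0,0,-0.002],[0,0,0]],[[0,0,-0.004],[0,0,0]],[[0,0,-0.006],[0,0,0]],[[0,0,-0.008],[0,0,0]],[[0,0,-0.008],[0,0,0]]]'
```

```text
t: 11.82
ee_pos: [0.5857, 0.1441, 0.1953]
orientation: [[-0.328, 0.945, -0.003], [0.945, 0.328, -0.002], [-0.0, -0.004, -1.0]]
wrist_force: [0.4, -0.4, -0.1]
finger_gap: 0.0001
```

```bash
python3 -m pendant '[[[0,0,-0.001],[0,0,0]],[[0,0,-0.002],[0,0,0]],[[0,0,-0.003],[0,0,0]],[[0,0,-0.003],[0,0,0]]]'
```

```text
t: 12.32
ee_pos: [0.5858, 0.1441, 0.194]
orientation: [[-0.328, 0.945, -0.002], [0.945, 0.328, -0.001], [-0.001, -0.002, -1.0]]
wrist_force: [-1.8, -0.0, 4.5]
finger_gap: -0.0001
```

Contact came at TCP z = 0.194, exactly the home height, so the strainer is fully seated. Next is the pin.

```bash
python3 -m pendant '[[[0,0,0.012],[0,0,0]],[[0,-0.005,0.022],[0,0,0]],[[-0.002,-0.02,0.022],[0,0,0]],[[-0.004,-0.035,0.022],[0,0,0]],[[-0.005,-0.0415,0.018],[0,0,0]],[[-0.005,-0.0415,0.0],[0,0,0]],[[-0.005,-0.0415,-0.01],[0,0,0]],[[-0.005,-0.0415,-0.01],[0,0,0]]]' 50
python3 - <<'E'
from ov import *
p=ctrl.state()['ee_pos'];print(p)
c=cap('side');save(c,'p1.png',(260,190,330,250),8)
E
```

```text
t: 13.32
ee_pos: [0.5795, 0.1029, 0.1815]
orientation: [[-0.329, 0.944, -0.006], [0.944, 0.329, -0.002], [0.0, -0.006, -1.0]]
wrist_force: [0.7, -0.1, -0.4]
finger_gap: 0.0425
[0.57949723 0.10286527 0.18148997]
```

View pics/p1.png

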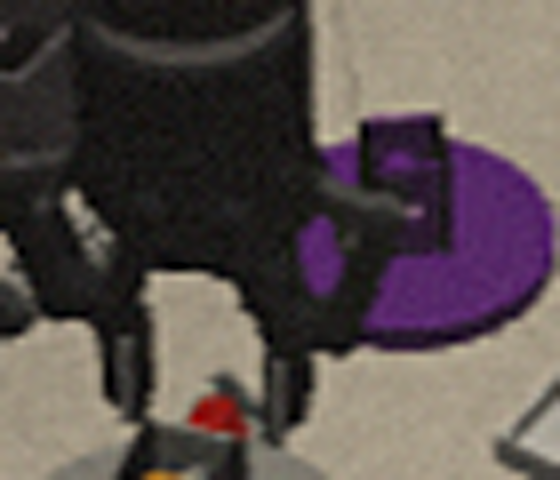

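The fingers straddle the handle, which sits about 3 mm right of centre (red at (220,415), fingers at 130 and 285). I'll shift slightly, descend and grip.

```bash
python3 -m pendant '[[[-0.002,-0.001,-0.008],[0.002,-0.006,0]],[[-0.002,-0.001,-0.018],[0.002,-0.006,0]],[[-0.002,-0.001,-0.0265],[0.002,-0.006,0]],[[-0.002,-0.001,-0.0265],[0.002,-0.006,0]]]'
```

```text
t: 13.88
ee_pos: [0.5773, 0.1019, 0.1547]
orientation: [[-0.329, 0.944, -0.001], [0.944, 0.329, 0.0], [0.001, -0.0, -1.0]]
wrist_force: [-0.4, -0.5, -0.2]
finger_gap: 0.0427
```

```bash
python3 -m pendant '[[[0,0,0],[0,0,0]],[[0,0,0],[0,0,0]],[[0,0,0],[0,0,0]],[[0,0,0],[0,0,0]],[[0,0,0],[0,0,0]]]' 8 30
```

```text
t: 14.5
ee_pos: [0.5794, 0.1024, 0.1562]
orientation: [[-0.329, 0.944, 0.005], [0.945, 0.329, 0.002], [-0.0, 0.005, -1.0]]
wrist_force: [5.5, 1.9, 0.7]
finger_gap: 0.0131
```

```bash
python3 -m pendant '[[[0.0015,0.0005,-0.001],[0,0.003,0]],[[0.003,0.001,-0.0015],[0,0.005,0]],[[0.003,0.001,-0.0015],[0,0.005,0]]]'; python3 - <<'E'
from h import *
t=cap('top')
for p in((301,207),(350,192)):print(atz(t,205+p[0]/4,150+p[1]/4,.12))
save(t,'t5.png',(225,170,325,240),8)
E
```

```text
t: 14.88
ee_pos: [0.5806, 0.1027, 0.1554]
orientation: [[-0.329, 0.944, -0.004], [0.944, 0.329, 0.0], [0.001, -0.004, -1.0]]
wrist_force: [-3.8, -1.4, 6.7]
finger_gap: 0.0134
[0.59410158 0.05974884 0.12      ]
[0.60234108 0.03296791 0.12      ]
```

View pics/t5.png

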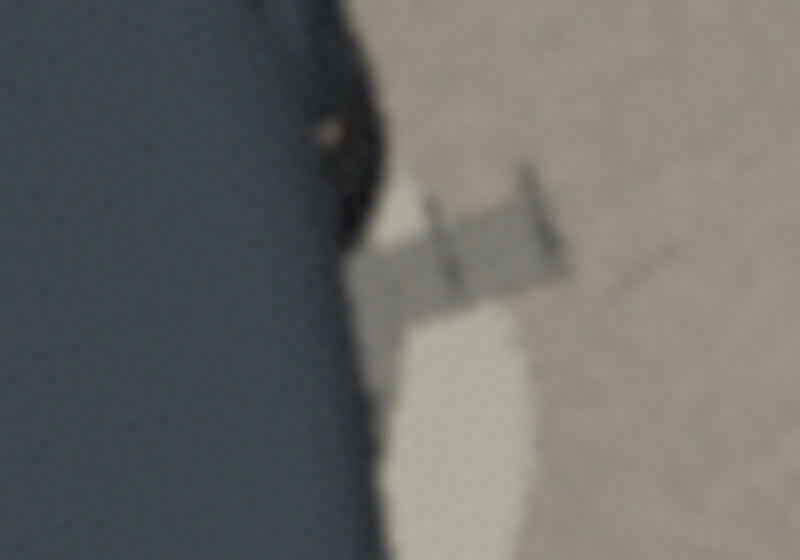

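The arm hides the pin, but the bracket plates at (446,245) and (544,215) agree with the can fit: radii 84 and 112 mm, yaw about -71°. Drawing the pin along (0.329,-0.944).

```bash
python3 -m pendant '[[[-0.001,0,0.0008],[0,-0.003,0]],[[0.001,-0.005,0.0008],[0,-0.004,0]],[[0.0035,-0.012,0.0008],[0,-0.004,0]],[[0.0065,-0.021,0.0008],[0,-0.004,0]],[[0.0095,-0.03,0.0008],[0,-0.004,0]],[[0.0095,-0.03,0.0008],[0,-0.004,0]]]'
```

```text
t: 15.68
ee_pos: [0.5902, 0.0715, 0.1558]
orientation: [[-0.327, 0.945, -0.001], [0.945, 0.327, -0.0], [-0.0, -0.001, -1.0]]
wrist_force: [0.6, -0.5, 0.4]
finger_gap: 0.0134
```

```bash
python3 -m pendant '[[[0.004,-0.011,0],[0,0,0]],[[0.008,-0.022,0],[0,0,0]],[[0.012,-0.034,0],[0,0,0]],[[0.016,-0.045,0],[0,0,0]],[[0.02,-0.055,0],[0,0,0]],[[0.0225,-0.062,0],[0,0,0]],[[0.0225,-0.062,0],[0,0,0]],[[0.0225,-0.062,0],[0,0,0]]]'; python3 - <<'E'
from ov import *
p=ctrl.state()['ee_pos'];print(p)
c=cap('side');t=cap('top')
f=c['frame'].astype(float);m=(f[...,0]>1.8*f[...,1])&(f[...,0]>70);m[:,:262]=0;m[:,335:]=0;m[:180]=0;m[260:]=0
v,u=np.nonzero(m);print('side red',u.mean(),v.mean(),len(u),u.min(),u.max(),v.min(),v.max(),'pred',proj(c,[[p[0],p[1],.155]]))
f=t['frame'].astype(float);m=(f[...,0]>1.8*f[...,1])&(f[...,0]>70);m[:,:260]=0;m[:,335:]=0;m[:150]=0;m[240:]=0
v,u=np.nonzero(m);print('top red',len(u),(u.mean(),v.mean()) if len(u) else '')
save(c,'p2.png',(250,175,330,235),9); save(t,'t6.png',(250,160,330,220),9)
E
```

```text
t: 16.68
ee_pos: [0.6126, 0.0098, 0.1558]
orientation: [[-0.328, 0.945, -0.001], [0.945, 0.328, -0.0], [0.0, -0.001, -1.0]]
wrist_force: [-0.0, -0.1, -0.2]
finger_gap: 0.0134
[0.61260281 0.00980114 0.1558128 ]
side red 311.94814814814816 219.80493827160493 405 265 328 180 230 pred [[293.49030099 221.65046292]]
top red 0
```

```bash
python3 -m pendant '[[[0.0005,0,-0.008],[0,0,0]],[[0.0005,0,-0.018],[0,0,0]],[[0.0005,0,-0.027],[0,0,0]],[[0.0005,0,-0.033],[0,0,0]],[[0.0005,0,-0.037],[0,0,0]],[[0.0005,0,-0.037],[0,0,0]]]'; python3 - <<'E'
from ov import *
p=ctrl.state()['ee_pos']
c=cap('side');t=cap('top');out=[]
for q,b in((c,(262,185,328,235)),(t,(255,165,321,215))):
    f=np.ascontiguousarray(q['frame'][b[1]:b[3],b[0]:b[2]][:,:,::-1]);out.append(cv2.resize(f,None,fx=6,fy=6,interpolation=cv2.INTER_CUBIC))
cv2.imwrite('pics/park.png',np.hstack(out))
E
```

```text
t: 17.52
ee_pos: [0.6128, 0.01, 0.1184]
orientation: [[-0.328, 0.945, -0.001], [0.945, 0.328, -0.0], [0.0, -0.001, -1.0]]
wrist_force: [-0.6, -0.3, -0.2]
finger_gap: 0.0135
```

```bash
python3 -m pendant '[[[0,0,-0.0015],[0,0,0]],[[0,0,-0.003],[0,0,0]],[[0,0,-0.0045],[0,0,0]],[[0,0,-0.006],[0,0,0]],[[0,0,-0.006],[0,0,0]]]';python3 -c "
from bench import ctrl
s=ctrl.state();print(s['wrist_force'].round(2),s['wrist_torque'].round(3),s['ee_pos'])"
```

```text
t: 18.25
ee_pos: [0.6138, 0.01, 0.1136]
orientation: [[-0.328, 0.945, 0.001], [0.945, 0.328, -0.0], [-0.0, 0.001, -1.0]]
wrist_force: [1.5, 0.5, 1.0]
finger_gap: 0.0135
[1.51 0.45 0.96] [ 0.132 -0.226 -0.041] [0.61378881 0.01002433 0.11355656]
```

```bash
python3 -m pendant '[[[0.001,0.0003,-0.001],[0,0,0]],[[0.0015,0.0005,-0.002],[0,0,0]],[[0.0015,0.0005,-0.0025],[0,0,0]],[[0.0015,0.0005,-0.0025],[0,0,0]]]';python3 -c "
from bench import ctrl
s=ctrl.state();print(s['wrist_force'].round(2),s['wrist_torque'].round(3),s['ee_pos'])"
```

```text
t: 18.75
ee_pos: [0.6156, 0.0106, 0.1123]
orientation: [[-0.328, 0.945, 0.002], [0.945, 0.328, -0.0], [-0.001, 0.002, -1.0]]
wrist_force: [-0.7, -0.5, 4.7]
finger_gap: 0.0133
[-0.74 -0.55  4.68] [0.119 0.315 0.039] [0.61559229 0.01057725 0.11230987]
```

Seated: vertical reaction 4.7 N with no lateral force, and the height is right (0.112). Releasing.

```bash
python3 -m pendant '[[[0,0,0],[0,0,0]],[[0,0,0],[0,0,0]],[[0,0,0],[0,0,0]],[[0,0,0],[0,0,0]]]' 40 30; python3 -m pendant '[[[0,0,0.012],[0,0,0]],[[0,0,0.035],[0,0,0]],[[0,0,0.07],[0,0,0]],[[-0.01,0.02,0.11],[0,0,0]],[[-0.03,0.06,0.125],[0,0,0]],[[-0.05,0.11,0.13],[0,0,0]],[[-0.066,0.15,0.13],[0,0,0]],[[-0.066,0.15,0.13],[0,0,0]]]'
python3 - <<'E'
from ov import *
p=ctrl.state()['ee_pos'];print(p)
c=cap('side');t=cap('top');out=[]
for q,b in((c,(255,180,321,245)),(t,(240,165,306,230))):
    f=np.ascontiguousarray(q['frame'][b[1]:b[3],b[0]:b[2]][:,:,::-1]);out.append(cv2.resize(f,None,fx=6,fy=6,interpolation=cv2.INTER_CUBIC))
cv2.imwrite('pics/park2.png',np.hstack(out))
E
```

```text
t: 19.25
ee_pos: [0.6154, 0.0106, 0.1119]
orientation: [[-0.328, 0.945, 0.002], [0.945, 0.328, 0.0], [-0.0, 0.002, -1.0]]
wrist_force: [-0.3, -0.1, 0.7]
finger_gap: 0.0341
t: 20.25
ee_pos: [0.5485, 0.1633, 0.2435]
orientation: [[-0.332, 0.943, 0.003], [0.943, 0.332, 0.001], [-0.0, 0.003, -1.0]]
wrist_force: [-0.0, 0.1, -0.3]
finger_gap: 0.0341
[0.54849454 0.16330317 0.24353488]
```

View pics/park2.png

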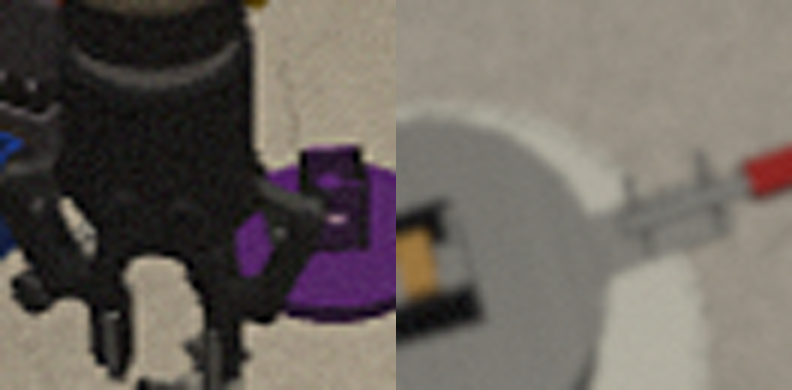

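The pin lies across both plates at right-panel (640–740,205), with the red handle outward at (770,170). Now I'll regrip the cover.

```bash
python3 -m pendant '[[[0.01,-0.012,-0.01],[0,0,0]],[[0.0205,-0.0245,-0.02],[0,0,0]],[[0.0205,-0.0245,-0.035],[0,-0.003,0]],[[0.0205,-0.0245,-0.05],[0,-0.003,0]],[[0.0205,-0.0245,-0.065],[0,-0.003,0]],[[0.0205,-0.0245,-0.077],[0,-0.003,0]],[[0.0205,-0.0245,-0.0815],[0,-0.003,0]],[[0.0205,-0.0245,-0.0815],[0,-0.003,0]]]' 100 60
```

```text
t: 21.35
ee_pos: [0.5699, 0.1364, 0.161]
orientation: [[-0.329, 0.944, 0.006], [0.944, 0.329, -0.0], [-0.002, 0.005, -1.0]]
wrist_force: [0.4, 0.4, -0.2]
finger_gap: 0.085
```

```bash
python3 -m pendant '[[[0,0,0],[0,0,0]],[[0,0,0],[0,0,0]],[[0,0,0],[0,0,0]],[[0,0,0],[0,0,0]],[[0,0,0],[0,0,0]],[[0,0,0],[0,0,0]]]' 30 60
```

```text
t: 22.1
ee_pos: [0.5702, 0.1364, 0.1619]
orientation: [[-0.329, 0.944, 0.007], [0.944, 0.329, -0.0], [-0.003, 0.006, -1.0]]
wrist_force: [-0.4, -0.3, 5.1]
finger_gap: 0.0354
```

```bash
python3 -m pendant '[[[0,0,0.003],[0,0,0]],[[0,0,0.007],[0,0,0]],[[0,0,0.012],[0,0,0]],[[0,0,0.018],[0,0,0]],[[0,0,0.018],[0,0,0]],[[0,0,0.018],[0,0,0]]]'
```

```text
t: 22.85
ee_pos: [0.5703, 0.1364, 0.18]
orientation: [[-0.329, 0.944, 0.007], [0.944, 0.329, -0.0], [-0.003, 0.007, -1.0]]
wrist_force: [-0.4, 0.0, -2.5]
finger_gap: 0.0356
```

Only the cover's weight is carried (-2.5 N, against -4.2 N for the pair). Continuing up.

```bash
python3 -m pendant '[[[0,0,0.01],[0,0,0]],[[0,0,0.025],[0,0,0]],[[0,0,0.04],[0,0,0]],[[0,0,0.055],[0,0,0]],[[0,0,0.066],[0,0,0]],[[0,0,0.071],[0,0,0]],[[0,0,0.071],[0,0,0]],[[0,0,0.071],[0,0,0]]]'; python3 -m pendant '[[[0,0,0],[0,0,0]],[[0,0,0],[0,0,0]],[[0,0,0],[0,0,0]]]'
python3 - <<'E'
from ov import *
p=ctrl.state()['ee_pos'];c=cap('side');t=cap('top')
# cover silhouette (front edge), strainer flange front edge, staple colour
f=c['frame'].astype(float).mean(2);print([(v,int(f[v,282:285].mean())) for v in range(236,284)])
for z in(.221,.209):q=proj(c,circ(.0645,z)+[.5695,.138,0]);print('cover edge pred',z,q[:,1].max())
q=proj(c,circ(.058,.128)+[.569,.138,0]);print('strainer flange front pred',q[:,1].max())
F=t['frame'].astype(float);m=(F[...,0]>1.8*F[...,1])&(F[...,0]>70);m[:,:285]=0;m[:,340:]=0;m[:165]=0;m[215:]=0
v,u=np.nonzero(m);print('red',len(u),u.mean(),v.mean(),atz(t,u.mean(),v.mean(),.115),'expected ~(.613,.010)')
E
```

```text
t: 23.85
ee_pos: [0.57, 0.1364, 0.2502]
orientation: [[-0.329, 0.944, 0.006], [0.944, 0.329, -0.001], [-0.002, 0.005, -1.0]]
wrist_force: [0.2, -0.1, -2.5]
finger_gap: 0.0355
t: 24.22
ee_pos: [0.5699, 0.1363, 0.2499]
orientation: [[-0.329, 0.944, 0.005], [0.944, 0.329, -0.001], [-0.002, 0.005, -1.0]]
wrist_force: [-0.1, 0.4, -1.8]
finger_gap: 0.0353
[(236, 56), (237, 49), (238, 49), (239, 53), (240, 43), (241, 96), (242, 121), (243, 116), (244, 121), (245, 118), (246, 115), (247, 114), (248, 113), (249, 118), (250, 116), (251, 120), (252, 122), (253, 80), (254, 53), (255, 47), (256, 61), (257, 99), (258, 100), (259, 109), (260, 106), (261, 104), (262, 107), (263, 117), (264, 123), (265, 121), (266, 110), (267, 117), (268, 121), (269, 72), (270, 90), (271, 127), (272, 58), (273, 73), (274, 120), (275, 126), (276, 98), (277, 90), (278, 60), (279, 54), (280, 57), (281, 57), (282, 57), (283, 57)]
cover edge pred 0.221 252.67655216633068
cover edge pred 0.209 256.15272079714595
strainer flange front pred 276.7022090623811
red 59 303.135593220339 192.20338983050848 [0.61665229 0.00972173 0.115     ] expected ~(.613,.010)
```

```bash
python3 -c "
from bench import ctrl
print(ctrl.hand_in())"
```

```text
the job is handed in; nothing more can be done
None
```

The job is done and handed in at about 24 s of the 64 s allowed; no verdict was reported.

- **Lids on the can:** I lowered the pinned pair together onto the rim. The strainer met the rim 3–4 mm higher than my first height estimate. I pressed, checked it with small sideways moves and tilts, and released only then. A touch on the handle tube's top gave TCP z = 0.194, exactly the height for fully home.
- **Pin:** I drew it straight out and laid it in both notches. It seated at the right height with no sideways force. The view after release shows it across both plates, handle outward. A final fix put the handle within about 4 mm of its intended spot.
- **Cover:** It is held about 88 mm above where it sat, level to about 0.3–0.4°. While lifting, the wrist carried 2.5 N (4.2 N for the pair), so the strainer stayed behind. The last side image shows its edge at the rim.
- **Checks that disagreed:** The cameras read the lids about 3 mm too high, so the touch test settled the seating. The last wrist reading was 1.8 N, a little under the cover's weight, with the grip unchanged.

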